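# Scan the filter seam in the pull-out test tray

## Robot

A 6-joint arm with a two-finger parallel gripper is mounted at the origin on the work surface. World frame = base frame: x ahead of the robot, y to its left, z up, the work surface at z = 0. Lengths are in m, angles in rad, forces in N, time in s.
With the tool pointing down it reaches from about 0.35 to 0.85 m from the base axis. Payload 8.1 kg.
Tool frame: the origin (TCP) lies midway between the tips of the shut fingers; the grasp point (between the pads) lies 19 mm behind it; z points along the fingers, y is the direction in which the jaws open and shut (so a half turn about z gives the same grasp; the last joint's range is limited). The gripper opens to 85 mm and grips with 20 to 120 N. Pads are 22 mm wide; open, the fingers measure 114 mm over their backs; the gripper's body (76 mm by 85 mm) begins 54 mm behind the grasp point. The pads swing forward as they close: fully open they stand 13 mm farther back than shut.
Start: joints at [-1.395, 0.13, 1.488, -0, 1.523, -0.085], TCP at [0.155, -0.58, 0.205] pointing down, gripper open.
Joint ranges: [-2.96, 2.96], [-0.89, 2.26], [0.02, 2.5], [-1.34, 4.48], [0, 2.73], [-2.66, 2.66]. Speed limits (rad/s): [2.39, 2.39, 2.79, 3.14, 3.14, 3.14].

## Interface

Orientations are given as a rotation vector (axis times angle).
In Python, from workcell import robot gives the robot as it stands.
- The arm moves only by the shell command python3 -m inch 'ROWS' [FORCE]. ROWS is JSON, one flat list of numbers, 5 for each row, row after row: the finger opening in cm, from 0 to 8.54, then the shift along the world's x, y, z in cm, then the turn about the world's z in rad. In form: [grip, dx, dy, dz, twist, grip, dx, dy, dz, twist, ...]. A call has 1 to 5 rows; each row shifts and turns the pose as measured when the row begins; what a row does not reach is not made up. A row lasts 1/12 s, in which the tool goes at most 41.7 mm and 7.16 degrees, less where a joint would pass 70% of its speed; a pose out of reach is approached as far as the arm can. A call is refused whole if a number of a shift passes 4.17 or a number of a turn 0.125, either way. A call with a gripper value outside its range is refused whole. The fingers move at their own pace and stop on an object; FORCE is the grip in N (left out, the last holds). Time passes only in rows, so rows that do not move let the fingers close. It gives the time, the measured TCP pose, the force and the opening at its end, in the units of the state.
- robot.sense(): the state, without advancing time (a new reading comes with each control period).
- robot.get_image(name): name is "scene" or "top"; returns (picture, depth): 400x640x3 uint8, red, green, blue; 400x640 float32, m along the optical axis (not along the pixel's ray), 0 where there is no reading.
- robot.camera_params(name): a dict with "camera_matrix" (3x3 intrinsics, pixels), "rvec" (rotation vector, rad) and "tvec" (3), from world to camera coordinates, as OpenCV has them. Camera axes: x right, y down, z forward; pixel columns grow to the right and rows downward; lengths in m; the calibration is good to about 2 mm. A picture is of the moment at which its call begins. camera_params takes no time and is no camera call.
- robot.close_job(): hands the job in, once; it reports no verdict.
The state is a dict: "time_s": time; "joint_pos": joint angles; "qd": joint speeds; "joint_efforts": joint torques, N m; "position": TCP position; "tool_rot": TCP orientation; "contact_force": force on the tool from outside, world axes, zero at the start; "moment": the same for the moment, N m; "width": opening from 0.0 (shut) to 1.0 (fully open).
Only numpy, scipy, OpenCV 4.12 (cv2) and the standard library are available. Lean on these libraries where they do the work, as an engineer would, in place of code of your own. Each camera call takes 0.05 s, during which the arm holds its last target. There are 200 camera calls.

## Task

Pull the test cabinet's filter tray out to its stop by its blue grip. Take the orange scan probe from its rest and pass its black nozzle along the yellow seam from the green dot round the corner to the red dot, its mouth over the seam about 1 cm above it, slowly (at most about 5 cm a second) and without touching filter, tray or cabinet. Then lay the probe back on its rest; leave the tray out and the other things alone.

Things in the scene. Friction and masses are not known exactly. Their poses are not given: they have to be found in the camera images.
- cabinet: Fixed white test cabinet, 305 deep x 280 wide x 210 mm high; origin on the bench below the middle of its front edge, +x to its back, +y to its left seen from the robot. Tray front faces -x. A full-width head, 160 to 210 mm above the bench, overhangs from x = 0 to the main face at x = 45 mm: reach the grip below it with the tool tilted 30 to 40 degrees, fingers down and towards +x.
- tray (a joint): Tray travel out of the cabinet along the cabinet's -x (m): 0 shut, 0.180 the stop; starts at 0 to 0.04. About 3 N friction, damping 8 N s/m; stays where left. Steel tray 175 x 200 mm; grey front panel 210 wide x 12 mm thick, 30 to 115 mm above the bench, outer face at cabinet x = 33 mm when shut.
- tray_grip (a point): Grasp point of the blue grip: upright blade in the middle of the tray front, 14 mm thick (along the cabinet's y: pinch across this), 72 to 108 mm above the bench, 61 mm out from the panel. Point: mid thickness, 90 mm above the bench, 13 mm from the blade's end; when shut, 15 mm in front of the overhang's edge and 70 mm below its underside. Moves with the tray; axes as the cabinet's.
- seam_start (a point): Start of the seam, green dot. The filter fixed in the tray is an aluminium frame 150 x 180 mm, top 87 mm above the bench, with an L-shaped yellow seam bead 8 mm wide; the point is on its top, 90 mm above the bench. In the cabinet frame with the tray shut it is at x = +80, y = +60 mm; it moves with the tray, axes as the cabinet's, 35 mm behind the inner side of the front panel.
- seam_a (a point): Point on the first leg of the seam, 40 mm from the start.
- seam_b (a point): Point on the first leg of the seam, 80 mm from the start.
- seam_corner (a point): Corner of the seam: the first leg runs straight 120 mm from the start, parallel to the tray's front, towards the cabinet's -y; here it turns 90 degrees towards the cabinet's +x.
- seam_c (a point): Middle of the second leg, 20 mm from the corner.
- seam_end (a point): End of the seam, red dot, 40 mm from the corner towards the cabinet's +x. With the tray at its stop it is 60 mm in front of the overhang's edge.
- probe: Loose scan probe, about 0.18 kg: orange handle 120 long x 24 wide x 26 mm high; origin at the centre of the handle's underside, x along the handle towards the nozzle, z up. A 12 mm steel tube leaves the handle's front at mid height, runs level to x = 115 mm and bends straight down to a black nozzle 24 mm in diameter. Length 187 mm; balances within about 15 mm of the grip point.
- probe_grip (a point): Centre of the handle, 13 mm above the probe's origin: grasp here from above across the 24 mm width, between the two posts of the rest. Axes as the probe's.
- probe_tip (a point): Centre of the nozzle's mouth (its lower end): 115 mm ahead of the handle's centre along the probe's x, and 74 mm below the grip point (61 mm below the probe's origin).
- rest: Fixed probe rest: base plate 140 x 80 x 8 mm and two steel posts, 12 mm thick, at x = +44 and -44 mm (76 mm clear between them). Each has a flat saddle 90 mm above the bench between two lips 12 mm high and 40 mm apart. Origin centre of underside, x along the handle when it lies there, nozzle end at +x.
- rest_seat (a point): Point on the rest at saddle height, midway between the posts, 90 mm above the bench: the probe's origin starts within 5 mm of it, axes along the rest's, and goes back there. The nozzle then hangs 29 mm above the bench.
- bin: Loose blue open bin 150 x 110 x 60 mm, bystander; origin at the centre of its underside. Leave it alone.
- bottle: Loose white bottle with red cap, 66 mm in diameter, 180 mm high, bystander; origin at the centre of its underside. Leave it alone.
- jar: Loose amber jar with white cap, 80 mm in diameter, 90 mm high, bystander; origin at the centre of its underside. Leave it alone.
Not all that is in view belongs to the job. Of the things like the probe, leave any that is pink; of the rest the smaller one is meant.

How it is judged:
By the outcome, as a careful person would: the job done as asked, in the order asked, and still so for the second after the job is handed in, with the robot touching nothing.
It also fails if it takes over 64 s, if anything falls off the work surface, if the arm or the gripper's body presses on something with over 40 N, if the wrist force passes 120 N, or if a joint passes its speed limit or range.

## Working session

There is one attempt and no reset: what is moved stays moved. The work goes in short steps, Python scripts to look and compute and a shell command to move; the robot and the scene stay as the last step left them, time stands still between calls to the robot, and variables do not carry over. Pictures are saved under pics/ and viewed, about 8 in all and at most 12, crops included, and the job is handed in when it is done.

```bash
mkdir -p pics; ls
cat > h.py <<'E'
import numpy as np, cv2
from workcell import robot
def grab(n):
    im,d=robot.get_image(n); return im,d
def cam(n):
    p=robot.camera_params(n); K=np.array(p["camera_matrix"],float); R=cv2.Rodrigues(np.array(p["rvec"],float))[0]; t=np.array(p["tvec"],float).ravel(); return K,R,t
def ray(n,u,v):
    K,R,t=cam(n); return -R.T@t, R.T@np.linalg.solve(K,[u,v,1.])
def onz(n,u,v,z):
    o,d=ray(n,u,v); return o+d*(z-o[2])/d[2]
def dep(n,D,u,v):
    o,d=ray(n,u,v); return o+d*D[int(round(v)),int(round(u))]
def cloud(n,D):
    K,R,t=cam(n); v,u=np.mgrid[:D.shape[0],:D.shape[1]]
    p=np.stack([(u-K[0,2])/K[0,0]*D,(v-K[1,2])/K[1,1]*D,D],-1)
    return (p-t)@R
def save(n,im,s=1.25): cv2.imwrite(f"pics/{n}.png",cv2.resize(im[:,:,::-1],None,fx=s,fy=s,interpolation=cv2.INTER_CUBIC))
E
python3 - <<'E'
from h import *
for n in("scene","top"):
    im,D=grab(n); save(n+"0",im,1.0); np.savez(f"{n}0.npz",im=im,D=D); print(n,(D>0).mean(),ray(n,320,200))
print(robot.sense())
E
```

```text
pics
scene 0.995890625 (array([ 1.21603047, -0.02529268,  0.86382082]), array([-0.65741617,  0.06678725, -0.75065755]))
top 0.99589453125 (array([0.2848445 , 0.05248728, 1.60786311]), array([ 0.16372063, -0.01886822, -0.98637224]))
{'time_s': 0.1, 'joint_pos': array([-1.39543846e+00,  1.31093640e-01,  1.48915814e+00, -1.04470481e-06,
        1.52302699e+00, -8.53807258e-02]), 'qd': array([ 0.00116766, -0.00067418, -0.00253914,  0.00125951,  0.00085237,
       -0.00056212]), 'joint_efforts': array([ 1.55016194e-03, -5.70949781e+01, -5.01944339e+01, -1.24472845e-04,
        8.14322499e-03,  4.54213102e-05]), 'position': array([ 0.15461402, -0.57917568,  0.20445133]), 'tool_rot': array([-3.11326286e+00, -4.08189141e-01,  1.20687147e-04]), 'contact_force': array([ 0.50516092, -0.51761851,  0.11183425]), 'moment': array([-0.00862249,  0.00605729,  0.04293706]), 'width': 1.0019179561326346}
```

View pics/scene0.png

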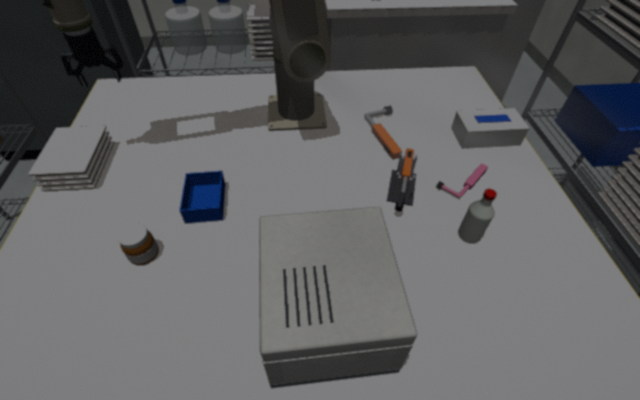

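View pics/top0.png

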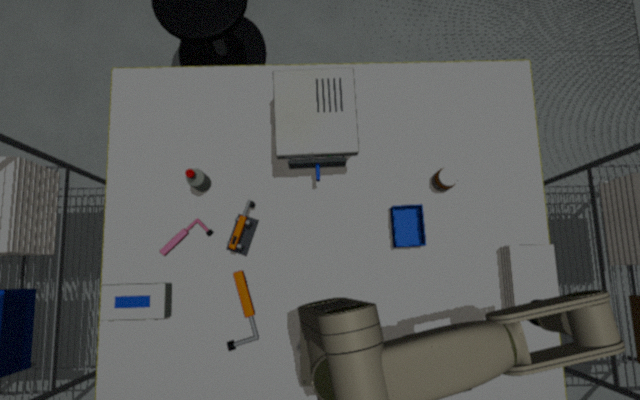

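The scene view shows the cabinet at (335,290), the rest with an orange probe at (405,170), a larger loose orange tool at (385,140) and a pink one at (470,180). The same things in the top view are the cabinet (315,110) with its blue grip (318,173), the orange probe on the rest (242,230), the loose orange tool (243,295) and the pink one (180,238).

Candidates for the probe are those three. The rest one looks right, so I'll check sizes.

Run:
```python
from h import *
C={}
for n in("scene","top"):
    z=np.load(n+"0.npz"); im,D=z["im"],z["D"]; P=cloud(n,D); hsv=cv2.cvtColor(im,cv2.COLOR_RGB2HSV); C[n]=(im,D,P,hsv)
    org=((hsv[...,0]>5)&(hsv[...,0]<20)&(hsv[...,1]>150)&(hsv[...,2]>90)).astype(np.uint8)
    blue=((hsv[...,0]>100)&(hsv[...,0]<130)&(hsv[...,1]>140)&(hsv[...,2]>50)).astype(np.uint8)
    for nm,m in(("org",org),("blue",blue)):
        N,L,S,c=cv2.connectedComponentsWithStats(m)
        for i in range(1,N):
            if S[i,4]<25: continue
            q=P[L==i]; q0=np.median(q,0)
            r=cv2.minAreaRect(q[:,:2].astype(np.float32)*1000)
            print(n,nm,c[i].round(1),S[i,4],"med",q0.round(3),"min",q.min(0).round(3),"max",q.max(0).round(3),"rect",np.round(r[0],1),np.round(r[1],1),round(r[2],1))
# cabinet top
P=C["top"][2]; m=(abs(P[...,2]-.21)<.008)&(P[...,0]>.5)&(abs(P[...,1])<.4)
N,L,S,c=cv2.connectedComponentsWithStats(m.astype(np.uint8)); i=1+S[1:,4].argmax(); q=P[L==i]
print("cab",S[i],cv2.minAreaRect(q[:,:2].astype(np.float32)*1000),np.median(q[:,2]))
im=C["top"][0]; a=cv2.resize(im[140:360,150:350],None,fx=3,fy=2.7,interpolation=cv2.INTER_CUBIC); save("crop",a,1.0)
```

```text
scene org [387.  139.3] 239 med [0.231 0.306 0.034] min [ 0.145 -0.025  0.029] max [1.216 0.334 0.864] rect [692.4 171.2] [  95.1 1114.5] 74.3
scene org [406.9 166. ] 141 med [0.45  0.305 0.116] min [0.402 0.285 0.112] max [0.487 0.328 0.12 ] rect [444.7 307.4] [22.  85.1] 70.0
scene blue [616.7 103.3] 1997 med [0.076 1.234 0.042] min [-0.051 -0.025  0.036] max [1.216 1.429 0.864] rect [603.2 720.5] [ 252.9 1913.9] 46.9
scene blue [492.2 118.2] 175 med [0.2   0.677 0.083] min [0.183 0.621 0.078] max [0.218 0.735 0.089] rect [201. 678.] [ 34.5 113.4] 1.1
scene blue [204.8 196. ] 886 med [ 0.424 -0.298  0.005] min [ 0.366 -0.349 -0.001] max [ 1.216 -0.025  0.864] rect [ 798.5 -202.8] [897.6 132.7] 14.6
top org [237.5 230.5] 183 med [0.438 0.311 0.116] min [0.373 0.286 0.006] max [0.483 0.355 0.126] rect [427.  315.1] [ 31.2 119.4] 64.5
top org [243.4 293.7] 415 med [0.217 0.305 0.033] min [0.136 0.052 0.023] max [0.295 0.339 1.608] rect [248.3 186.7] [160.7 278.2] 15.5
top blue [317.4 170.6] 58 med [0.64  0.031 0.108] min [0.609 0.023 0.05 ] max [0.672 0.038 0.117] rect [641.   31.4] [14.8 63.3] 87.8
top blue [407.  226.3] 1092 med [ 0.442 -0.298  0.006] min [ 0.285 -0.35  -0.009] max [0.516 0.052 1.608] rect [ 409.1 -143.8] [158.3 436.9] 12.4
top blue [  1.  303.4] 94 med [0.212 1.154 0.039] min [0.124 0.052 0.032] max [0.285 1.165 1.608] rect [267.5 611.8] [ 127.4 1111.9] 8.3
top blue [131.9 301.5] 353 med [0.201 0.679 0.082] min [0.183 0.052 0.073] max [0.285 0.74  1.608] rect [229.1 395.1] [ 43.9 692.8] 5.6
cab [ 273   67   86   90 6964] ((826.4583740234375, 34.939002990722656), (310.271240234375, 280.3186340332031), 1.357115387916565) 0.21042935780481875
```

View pics/crop.png

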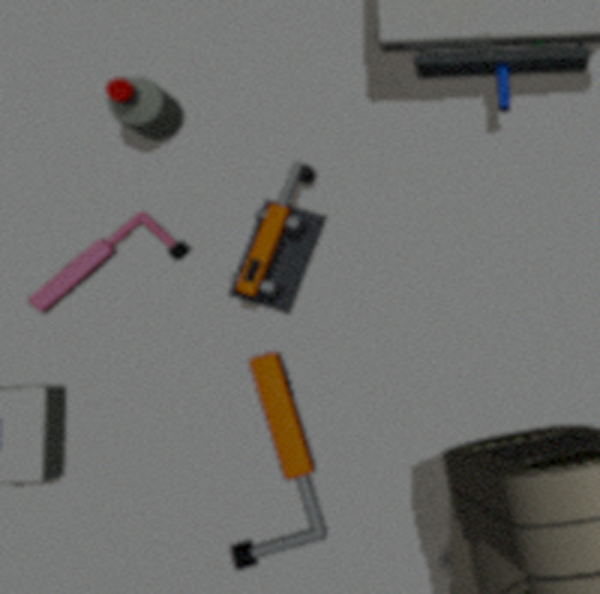

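The crop shows the orange probe lying in the grey rest (262,248) with its nozzle at (306,175). It is clearly smaller than the loose orange tool (283,415), so it is the one. The pink tool is at (80,275).

The tray is already about 37 mm out, so the grip stands about 52 mm in front of the overhang. An upright tool therefore fits.

```bash
python3 -m inch '[8.5,2.3,3,0.5,-0.05, 8.5,2.3,3,0.5,-0.05, 8.5,2.3,3,0,-0.05, 8.5,2.3,3,0,-0.05, 8.5,2.3,3,0,-0.03]' 60
python3 -m inch '[8.5,2.3,3,0,0, 8.5,2.3,3,0,0, 8.5,2.3,3,0,0, 8.5,2.3,3,0,0, 8.5,2.3,3,0,0]'
python3 - <<'E'
from h import *
P=cloud("top",np.load("top0.npz")["D"])
m=(abs(P[...,2]-.21)<.006)&(P[...,0]>.6)&(P[...,0]<1.05)&(abs(P[...,1]-.035)<.16)
q=P[m]
b=[]
for y in np.arange(-.09,.165,.01):
    s=q[abs(q[:,1]-y)<.006]; b.append((y,s[:,0].min()))
b=np.array(b); print("front edge slope(rad)",np.polyfit(b[:,0],b[:,1],1))
b=[]
for x in np.arange(.70,.96,.01):
    s=q[abs(q[:,0]-x)<.006]; b.append((x,s[:,1].min(),s[:,1].max()))
b=np.array(b); print(np.polyfit(b[:,0],b[:,1],1),np.polyfit(b[:,0],b[:,2],1))
E
```

```text
time_s: 0.52
position: [0.2666, -0.4266, 0.2095]
tool_rot: [-3.133, -0.017, 0.005]
contact_force: [0.1, -0.5, 0.4]
width: 0.998
time_s: 0.93
position: [0.3841, -0.2674, 0.2075]
tool_rot: [-3.131, -0.009, 0.007]
contact_force: [1.4, -0.4, 0.3]
width: 0.995
front edge slope(rad) [-0.02422597  0.67567004]
[ 0.0267451  -0.12522406] [0.02156732 0.1555436 ]
```

```bash
python3 -m inch '[8.5,2.3,3,0,0, 8.5,2.3,3,0,0, 8.5,2.3,3,0,0, 8.5,2.3,3,0,0, 8.5,2.3,3,0,0]'
python3 -m inch '[8.5,2.3,2.8,0,0, 8.5,2.2,2.8,0,0.01, 8.5,2,2.5,0,0.01, 8.5,2,2.5,0,0, 8.5,1,1,0,0]'
```

```text
time_s: 1.35
position: [0.502, -0.1078, 0.2062]
tool_rot: [-3.131, -0.009, 0.008]
contact_force: [0.6, -0.8, -0.5]
width: 0.997
time_s: 1.77
position: [0.6007, 0.0204, 0.2036]
tool_rot: [-3.129, -0.049, 0.013]
contact_force: [1.3, -1.3, -0.2]
width: 0.996
```

```bash
python3 -m inch '[8.5,1.0,0.9,0,0, 8.5,0.3,0.1,-2,0, 8.5,0,0,-3,0, 8.5,0,0,-2,0, 8.5,0,0,0,0]'
python3 - <<'E'
from h import *
for n in("scene","top"):
    im,D=grab(n); np.savez(f"{n}1.npz",im=im,D=D)
    if n=="scene": save("s1",im[120:320,200:460],3)
print(robot.sense()["position"],robot.sense()["tool_rot"])
E
```

```text
time_s: 2.18
position: [0.6163, 0.0371, 0.13]
tool_rot: [-3.128, -0.061, 0.013]
contact_force: [-1.0, 0.7, -0.5]
width: 0.995
[0.6180121  0.03680926 0.13406965] [-3.12799221 -0.06001924  0.00594598]
```

View pics/s1.png

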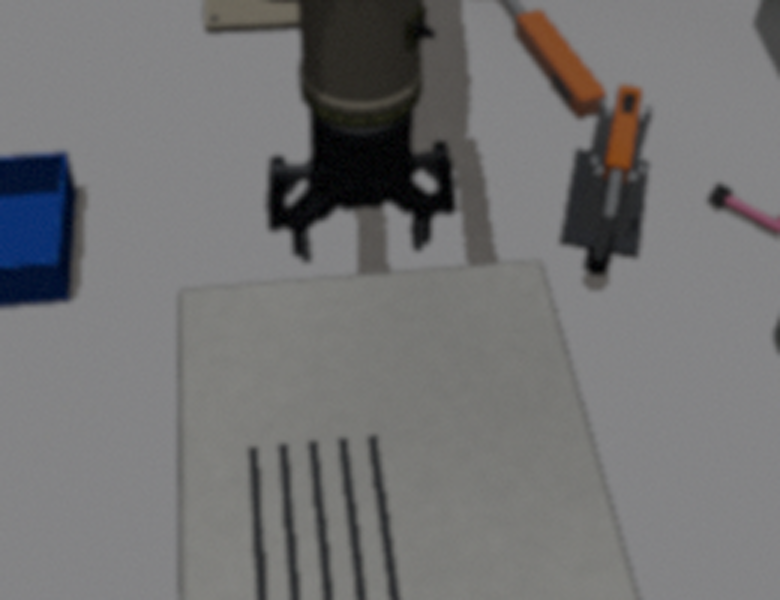

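The view shows the gripper (360,180) upright in front of the head with clear space, and the fingers straddling the blade line. I'll shift 6 mm to -y and go down.

```bash
python3 -m inch '[8.5,-0.3,-0.6,0,-0.01, 8.5,0,0,-2,0, 8.5,0,0,-2,0, 8.5,0,0,-1.5,0, 8.5,0,0,0,0]'
```

```text
time_s: 2.7
position: [0.6207, 0.0276, 0.0894]
tool_rot: [-3.13, -0.038, -0.019]
contact_force: [-0.6, 0.0, -1.2]
width: 0.994
```

```bash
python3 -c "
from h import *
print({k:robot.sense()[k].round(3) for k in('position','tool_rot','contact_force')})"
```

```text
{'position': array([0.621, 0.028, 0.089]), 'tool_rot': array([-3.13 , -0.038, -0.019]), 'contact_force': array([-0.612,  0.003, -1.163])}
```

```bash
python3 -m inch '[8.5,-0.6,0.2,-1.0,0, 8.5,0,0,-0.7,0, 8.5,0,0,0,0, 4,0,0,0,0, 1.5,0,0,0,0]' 60; python3 -m inch '[0,0,0,0,0, 0,0,0,0,0, 0,0,0,0,0, 0,0,0,0,0, 0,0,0,0,0]' 60
```

```text
time_s: 3.12
position: [0.6193, 0.0272, 0.0812]
tool_rot: [-3.131, -0.033, -0.036]
contact_force: [-0.4, 0.3, 0.1]
width: 0.746
time_s: 3.53
position: [0.6219, 0.0268, 0.085]
tool_rot: [-3.131, -0.033, -0.044]
contact_force: [0.2, 0.2, -0.7]
width: 0.005
```

Run:
```python
from h import *
for n in("scene","top"):
    im,D=grab(n); np.savez(f"{n}2.npz",im=im,D=D)
a=np.load("scene2.npz")["im"][120:320,200:460]; b=np.load("top2.npz")["im"][120:220,260:390]
save("s2",np.vstack([cv2.resize(a,(520,400)),cv2.resize(b,(520,400))])[:, :],0.75)
s=robot.sense(); print(s["position"],s["tool_rot"],s["width"])
im,D=np.load("top2.npz")["im"],np.load("top2.npz")["D"];P=cloud("top",D);hsv=cv2.cvtColor(im,cv2.COLOR_RGB2HSV)
m=(hsv[...,0]>100)&(hsv[...,0]<130)&(hsv[...,1]>140)&(hsv[...,2]>50)&(P[...,0]>.53)&(P[...,0]<.7)&(abs(P[...,1])<.15)
print(P[m].round(3))
```

```text
[0.62179053 0.02682202 0.0848548 ] [-3.13111117 -0.03313159 -0.04386705] -0.0007409472550788167
[]
```

View pics/s2.png

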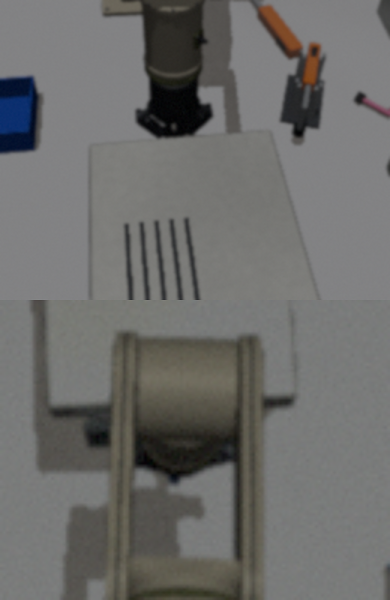

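The lower half (top view) shows the wrist over the grip, with a dark tip at about (318,179) in the full image. The panel's left end (292,163) has not moved. The fingers read fully shut, so the blade was missed. I'll check what that tip is.

Run:
```python
from h import *
for k in (0,2):
    z=np.load(f"top{k}.npz"); im,D=z["im"],z["D"];P=cloud("top",D)
    print(k)
    for v in range(170,184,2): print(v,[(*im[v,u],*(P[v,u]*1000).astype(int)) for u in (315,317,319)])
z=np.load("scene2.npz"); P=cloud("scene",z["D"]); print("scene finger low pts")
m=(abs(P[...,0]-.615)<.09)&(abs(P[...,1]-.03)<.07)&(P[...,2]<.25)&(P[...,2]>.02); v,u=np.nonzero(m)
q=P[m]; 
for y in np.arange(-.035,.1,.015):
    s=q[abs(q[:,1]-y)<.0075]
    if len(s): i=s[:,2].argmin(); print(round(y,3),len(s),s[i].round(3),s[:,0].max().round(3))
```

```text
0
170 [(np.uint8(62), np.uint8(63), np.uint8(73), np.int64(667), np.int64(37), np.int64(3)), (np.uint8(21), np.uint8(60), np.uint8(122), np.int64(641), np.int64(31), np.int64(110)), (np.uint8(48), np.uint8(65), np.uint8(101), np.int64(642), np.int64(24), np.int64(107))]
172 [(np.uint8(64), np.uint8(62), np.uint8(73), np.int64(660), np.int64(37), np.int64(-2)), (np.uint8(28), np.uint8(62), np.uint8(123), np.int64(635), np.int64(31), np.int64(107)), (np.uint8(40), np.uint8(57), np.uint8(99), np.int64(636), np.int64(24), np.int64(102))]
174 [(np.uint8(68), np.uint8(68), np.uint8(76), np.int64(651), np.int64(38), np.int64(3)), (np.uint8(20), np.uint8(58), np.uint8(119), np.int64(627), np.int64(31), np.int64(108)), (np.uint8(43), np.uint8(60), np.uint8(106), np.int64(627), np.int64(24), np.int64(106))]
176 [(np.uint8(78), np.uint8(81), np.uint8(81), np.int64(645), np.int64(38), np.int64(-4)), (np.uint8(27), np.uint8(61), np.uint8(120), np.int64(620), np.int64(32), np.int64(105)), (np.uint8(45), np.uint8(66), np.uint8(115), np.int64(619), np.int64(25), np.int64(112))]
178 [(np.uint8(79), n
[... 2342 characters left out ...]
, np.int64(610), np.int64(24), np.int64(86))]
182 [(np.uint8(92), np.uint8(92), np.uint8(90), np.int64(621), np.int64(38), np.int64(0)), (np.uint8(112), np.uint8(116), np.uint8(115), np.int64(619), np.int64(31), np.int64(6)), (np.uint8(111), np.uint8(114), np.uint8(115), np.int64(621), np.int64(23), np.int64(-4))]
scene finger low pts
-0.035 94 [ 0.631 -0.028  0.187] 0.704
-0.02 177 [ 0.63  -0.017  0.17 ] 0.705
-0.005 204 [ 0.631 -0.002  0.155] 0.705
0.01 202 [0.626 0.01  0.151] 0.705
0.025 172 [0.611 0.026 0.147] 0.704
0.04 172 [0.626 0.045 0.156] 0.704
0.055 207 [0.631 0.052 0.157] 0.705
0.07 164 [0.63  0.064 0.17 ] 0.704
0.085 103 [0.631 0.078 0.192] 0.705
0.1 36 [0.674 0.097 0.207] 0.704
```

```bash
python3 -m inch '[0,-0.8,0,-0.2,0, 0,-0.8,0,0,0, 0,-0.8,0,0,0, 0,-0.8,0,0,0, 0,0,0,0,0]' 60
python3 - <<'E'
from h import *
im,D=grab("top");P=cloud("top",D);np.savez("top3.npz",im=im,D=D)
for v in range(160,190,2): print(v,[(*im[v,u].tolist(),*(P[v,u]*1000).astype(int).tolist()) for u in (292,317,319)])
E
```

```text
time_s: 4.05
position: [0.5872, 0.0269, 0.0822]
tool_rot: [-3.131, -0.033, -0.042]
contact_force: [-0.0, -0.4, -0.3]
width: -0.001
160 [(44, 49, 47, 678, 119, 117), (114, 106, 94, 570, 36, 520), (111, 107, 93, 571, 31, 516)]
162 [(42, 48, 49, 671, 119, 114), (103, 98, 88, 566, 36, 516), (103, 103, 88, 565, 31, 518)]
164 [(24, 26, 22, 669, 120, 93), (100, 96, 80, 560, 36, 516), (98, 92, 81, 561, 31, 515)]
166 [(21, 23, 24, 667, 121, 75), (90, 86, 74, 556, 36, 513), (92, 90, 77, 556, 31, 511)]
168 [(46, 45, 42, 669, 123, 35), (86, 84, 72, 551, 36, 510), (86, 82, 71, 551, 31, 508)]
170 [(83, 79, 74, 671, 125, -2), (79, 76, 67, 546, 37, 510), (78, 73, 63, 546, 31, 508)]
172 [(90, 88, 85, 662, 125, 1), (73, 71, 58, 543, 37, 497), (72, 65, 56, 543, 31, 501)]
174 [(86, 83, 79, 655, 125, -5), (64, 61, 52, 539, 37, 493), (65, 63, 56, 538, 31, 498)]
176 [(89, 87, 81, 648, 125, -5), (44, 45, 33, 534, 37, 490), (50, 47, 34, 534, 31, 491)]
178 [(118, 120, 118, 640, 126, -5), (35, 28, 20, 532, 37, 474), (38, 37, 34, 533, 31, 471)]
180 [(122, 124, 122, 630, 125, 3), (48, 46, 40, 538, 36, 424), (55, 51, 43, 538, 31, 422)]
182 [(119, 121, 119, 623, 126, 0), (28, 22, 24, 542, 36, 378), (23, 13, 13, 540, 30, 383)]
184 [(122, 123, 123, 615, 126, 0), (26, 23, 18, 542, 35, 346), (20, 17, 15, 540, 30, 354)]
186 [(124, 125, 122, 609, 126, -4), (35, 32, 28, 542, 35, 315), (37, 32, 27, 541, 29, 320)]
188 [(123, 123, 122, 600, 126, 0), (43, 45, 40, 548, 35, 254), (13, 17, 16, 546, 28, 261)]
```

```bash
python3 -m inch '[0,-2,0,0,0, 0,-3,0,0,0, 0,-3,0,0,0, 0,-2,0,0,0, 0,0,0,0,0]' 60
python3 - <<'E'
from h import *
im,D=grab("scene");P=cloud("scene",D)
s=robot.sense()["position"];print(s)
K,R,t=cam("scene"); pr=K@(R@s+t); print("tcp px",pr[:2]/pr[2])
it,Dt=grab("top");Pt=cloud("top",Dt)
for v in range(164,186,2): print(v,[(*it[v,u].tolist(),*(Pt[v,u]*1000).astype(int).tolist()) for u in (315,317,319)])
u,v=(pr[:2]/pr[2]).astype(int)
save("s4",np.hstack([cv2.resize(im[v-50:v+50,u-60:u+60],(480,400)),cv2.resize(it[140:240,280:360],(320,400))]),1)
E
```

```text
time_s: 4.52
position: [0.4855, 0.0268, 0.0824]
tool_rot: [-3.131, -0.033, -0.047]
contact_force: [-0.3, -0.4, 0.3]
width: 0.0
[0.48718013 0.026653   0.08290093]
tcp px [312.50102934 188.59970566]
164 [(14, 23, 37, 665, 37, 102), (17, 41, 79, 664, 30, 105), (12, 19, 47, 672, 23, 75)]
166 [(4, 25, 55, 660, 38, 94), (11, 53, 116, 655, 31, 111), (17, 41, 80, 671, 22, 48)]
168 [(48, 54, 70, 677, 37, -6), (8, 52, 117, 649, 31, 108), (45, 58, 90, 648, 24, 110)]
170 [(58, 59, 70, 668, 37, -3), (19, 57, 120, 641, 31, 113), (47, 63, 100, 641, 24, 108)]
172 [(70, 70, 74, 661, 37, -3), (17, 62, 121, 632, 31, 117), (43, 66, 103, 635, 24, 105)]
174 [(69, 70, 78, 652, 37, 1), (20, 56, 120, 628, 31, 106), (37, 59, 103, 627, 24, 108)]
176 [(83, 83, 84, 645, 38, -4), (21, 53, 114, 621, 31, 103), (42, 62, 111, 621, 24, 103)]
178 [(82, 80, 81, 637, 38, 0), (21, 52, 106, 611, 32, 113), (54, 72, 114, 612, 25, 108)]
180 [(81, 77, 71, 629, 38, -2), (32, 40, 53, 610, 32, 86), (64, 67, 76, 611, 24, 81)]
182 [(77, 74, 67, 517, 43, 498), (70, 73, 67, 517, 37, 496), (75, 76, 71, 517, 32, 496)]
184 [(84, 81, 68, 509, 43, 507), (80, 79, 67, 509, 38, 507), (80, 79, 66, 510, 32, 505)]
```

View pics/s4.png

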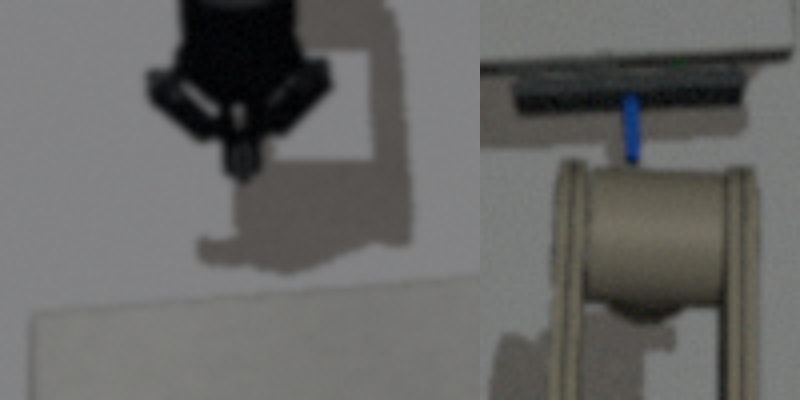

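The left half shows the fingers fully shut with nothing between them, the tip at (240,180). The right half shows the blue blade untouched at (630,130). The grasp was probably too high, so I'll retry with the tool lower, approaching horizontally.

```bash
python3 -m inch '[8.5,0,0.3,-0.7,0, 8.5,0,0,-0.7,0, 8.5,0,0,-0.3,0, 8.5,0,0,0,0, 8.5,0,0,0,0]' 60
python3 -m inch '[8.5,2,0,0,0, 8.5,3,0,0,0, 8.5,3,0,0,0, 8.5,2,0,0,0, 8.5,1,0,0,0]' 60
```

```text
time_s: 5.03
position: [0.4929, 0.0298, 0.0656]
tool_rot: [-3.131, -0.032, -0.058]
contact_force: [0.2, 0.5, 0.2]
width: 0.71
time_s: 5.45
position: [0.6052, 0.0299, 0.0631]
tool_rot: [-3.131, -0.033, -0.051]
contact_force: [0.6, -0.2, -0.3]
width: 0.994
```

```bash
python3 -m inch '[8.5,0.7,0.1,0,0, 8.5,0,0,0,0, 2,0,0,0,0, 0,0,0,0,0, 0,0,0,0,0]' 60;python3 -m inch '[0,0,0,0,0, 0,0,0,0,0, 0,0,0,0,0]' 60
```

```text
time_s: 5.87
position: [0.6147, 0.0307, 0.0615]
tool_rot: [-3.131, -0.032, -0.049]
contact_force: [0.6, -0.2, -0.1]
width: 0.601
time_s: 6.12
position: [0.6134, 0.0305, 0.0617]
tool_rot: [-3.131, -0.032, -0.048]
contact_force: [-5.1, 0.7, 7.5]
width: 0.15
```

Gripped at 13 mm, which is the blade's thickness. Now I'll pull.

```bash
for i in 1; do python3 -m inch '[0,-0.6,0,0,0, 0,-1.2,-0.03,0,0, 0,-1.2,-0.03,0,0, 0,-1.2,-0.03,0,0, 0,-1.2,-0.03,0,0]' 80; done
python3 -m inch '[0,-1.2,-0.03,0,0, 0,-1.2,-0.03,0,0, 0,-1.2,-0.03,0,0, 0,-1.0,-0.03,0,0, 0,0,0,0,0]'
```

```text
time_s: 6.53
position: [0.5605, 0.0292, 0.0618]
tool_rot: [-3.132, -0.033, -0.059]
contact_force: [4.3, 1.0, -2.4]
width: 0.136
time_s: 6.95
position: [0.5107, 0.0279, 0.0617]
tool_rot: [-3.132, -0.034, -0.065]
contact_force: [-3.1, -0.4, 0.6]
width: 0.14
```

```bash
python3 -m inch '[0,-0.8,-0.02,0,0, 0,-0.8,-0.02,0,0, 0,-0.8,-0.02,0,0, 0,-0.5,-0.02,0,0, 0,-0.4,0,0,0]'
python3 -m inch '[0,-0.4,-0.01,0,0, 0,-0.4,-0.01,0,0, 0,-0.4,-0.01,0,0, 0,-0.4,-0.01,0,0, 0,-0.4,0,0,0]'
```

```text
time_s: 7.37
position: [0.4768, 0.0271, 0.0617]
tool_rot: [-3.132, -0.034, -0.07]
contact_force: [4.1, -1.5, -3.1]
width: 0.137
time_s: 7.78
position: [0.4712, 0.0269, 0.0623]
tool_rot: [-3.13, -0.031, -0.128]
contact_force: [36.3, 1.5, -35.7]
width: 0.142
```

Stop reached (force rose). Releasing, backing off and lifting.

```bash
python3 -m inch '[0,0,0,0,0, 8.5,0,0,0,0, 8.5,0,0,0,0, 8.5,0,0,0,0, 8.5,0,0,0,0]'
python3 -m inch '[8.5,0,0,1,0, 8.5,0,0,2.5,0, 8.5,0,0,3,0, 8.5,0,0,3,0, 8.5,0,0,3,0]'
python3 -m inch '[8.5,0,1.5,3,-0.1, 8.5,-0.5,3,1,-0.1, 8.5,-0.5,3,0,-0.1, 8.5,-0.5,3,0,-0.1, 8.5,0,3,0,0]'
python3 - <<'E'
from h import *
for n in("scene","top"):
    im,D=grab(n); np.savez(f"{n}5.npz",im=im,D=D)
    if n=="top": save("t5",im[80:340,180:400],2.3)
print(robot.sense()["position"],robot.sense()["tool_rot"])
E
```

```text
time_s: 8.2
position: [0.4707, 0.027, 0.0625]
tool_rot: [-3.129, -0.031, -0.128]
contact_force: [-0.7, -0.1, 0.3]
width: 0.705
time_s: 8.62
position: [0.4625, 0.0275, 0.1858]
tool_rot: [-3.129, -0.03, -0.1]
contact_force: [1.4, 0.7, 0.3]
width: 0.999
time_s: 9.03
position: [0.4513, 0.1617, 0.2446]
tool_rot: [3.073, -0.638, 0.133]
contact_force: [0.3, 0.4, 0.4]
width: 0.996
[0.45117071 0.16425252 0.24403722] [-3.07620212  0.6205141  -0.13110327]
```

View pics/t5.png

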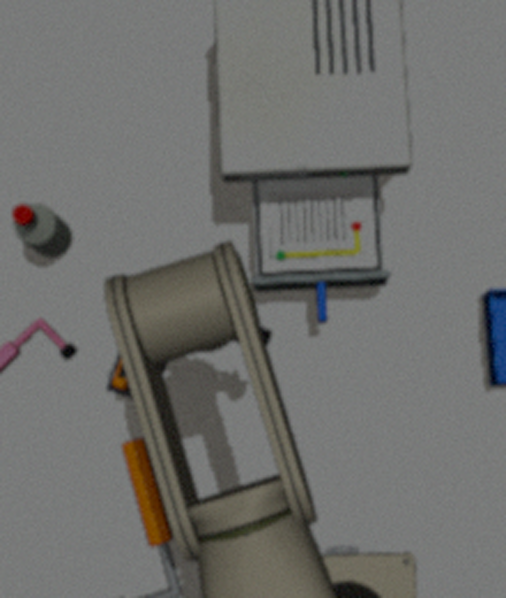

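Top view: the tray is out to its stop. The yellow seam runs from the green dot (281,256) along the front to (357,250) and up to the red dot (356,227). The arm partly hides the probe, so I'll use the first pictures for it.

Run:
```python
from h import *
# seam
z=np.load("top5.npz"); im,D=z["im"],z["D"]; P=cloud("top",D); hsv=cv2.cvtColor(im,cv2.COLOR_RGB2HSV).astype(int); H,S,V=hsv[...,0],hsv[...,1],hsv[...,2]
roi=(P[...,0]>.5)&(P[...,0]<.68)&(abs(P[...,1]-.03)<.1)
for nm,m in(("yel",(H>22)&(H<35)&(S>110)),("grn",(H>45)&(H<80)&(S>90)),("red",((H<8)|(H>172))&(S>110))):
    m&=roi; v,u=np.nonzero(m); w=np.array([onz("top",a,b,.090) for a,b in zip(u,v)])
    print(nm,len(u),u.mean().round(1),v.mean().round(1),w.mean(0).round(4),"depth",np.median(P[m],0).round(4),"min",w.min(0).round(3),"max",w.max(0).round(3))
    if nm=="yel":
        a=w[w[:,1]>-.012]; print("leg1",np.polyfit(a[:,1],a[:,0],1)); b=w[w[:,0]>w[:,0].min()+.015]; print("leg2 mean",b.mean(0))
# probe
for n in("top","scene"):
    z=np.load(n+"0.npz"); im,D=z["im"],z["D"]; P=cloud(n,D); hsv=cv2.cvtColor(im,cv2.COLOR_RGB2HSV).astype(int)
    box=(P[...,0]>.34)&(P[...,0]<.6)&(P[...,1]>.2)&(P[...,1]<.4)
    o=(hsv[...,0]>4)&(hsv[...,0]<22)&(hsv[...,1]>120)&box
    q=P[o&(P[...,2]>.108)&(P[...,2]<.124)]; r=cv2.minAreaRect(q[:,:2].astype(np.float32)*1000); c,u_,vt=np.linalg.svd(q[:,:2]-q[:,:2].mean(0),full_matrices=False)
    print(n,"handle",len(q),q.mean(0).round(4),np.median(q[:,2]).round(4),r,"pca yaw",np.degrees(np.arctan2(vt[0,1],vt[0,0])).round(1))
    e=P[box&~o&(P[...,2]>.085)&(P[...,2]<.13)&(P[...,0]>.475)]; print(" tube pts",len(e),e[e[:,0].argsort()].round(3).tolist()[::3])
    k=box&(im.max(2)<45)&(P[...,0]>.46); v,u=np.nonzero(k); print(" dark",len(u), u.mean() if len(u) else 0,v.mean() if len(u) else 0, P[k].mean(0).round(3), P[k].max(0).round(3))
```

```text
yel 70 322.2 188.9 [0.5769 0.0144 0.09  ] depth [0.5739 0.0098 0.0899] min [ 0.57  -0.032  0.09 ] max [0.605 0.08  0.09 ]
leg1 [-0.02983805  0.57425375]
leg2 mean [ 0.59613375 -0.03056183  0.09      ]
grn 14 311.3 178.1 [0.6175 0.0522 0.09  ] depth [0.5742 0.085  0.0922] min [ 0.567 -0.017  0.09 ] max [0.701 0.094 0.09 ]
red 9 334.7 177.9 [ 0.6159 -0.0315  0.09  ] depth [ 0.6153 -0.0323  0.0913] min [ 0.612 -0.036  0.09 ] max [ 0.619 -0.025  0.09 ]
top handle 225 [0.4311 0.3134 0.1154] 0.1154 ((429.64447021484375, 314.52313232421875), (24.682205200195312, 117.32095336914062), 69.75641632080078) pca yaw 159.8
 tube pts 75 [[0.475, 0.327, 0.099], [0.478, 0.319, 0.107], [0.48, 0.315, 0.09], [0.483, 0.286, 0.113], [0.486, 0.323, 0.101], [0.488, 0.291, 0.106], [0.491, 0.287, 0.108], [0.494, 0.29, 0.114], [0.497, 0.29, 0.114], [0.499, 0.295, 0.104], [0.501, 0.294, 0.11], [0.504, 0.283, 0.113], [0.508, 0.283, 0.111], [0.509, 0.288, 0.105], [0.512, 0.284, 0.107], [0.515, 0.283, 0.112], [0.519, 0.28, 0.11], [0.523, 0.284, 0.108], [0.526, 0.283, 0.11], [0.529, 0.272, 0.114], [0.53, 0.28, 0.107
[... 690 characters left out ...]
0.492, 0.293, 0.111], [0.496, 0.287, 0.111], [0.499, 0.283, 0.11], [0.501, 0.291, 0.111], [0.506, 0.287, 0.112], [0.507, 0.287, 0.109], [0.507, 0.291, 0.105], [0.511, 0.283, 0.11], [0.513, 0.286, 0.108], [0.516, 0.285, 0.107], [0.518, 0.281, 0.11], [0.521, 0.281, 0.109], [0.524, 0.283, 0.107], [0.527, 0.271, 0.108], [0.528, 0.279, 0.108], [0.53, 0.275, 0.111], [0.533, 0.279, 0.105], [0.535, 0.269, 0.108], [0.538, 0.269, 0.107], [0.538, 0.27, 0.099], [0.539, 0.279, 0.095], [0.539, 0.271, 0.108], [0.54, 0.275, 0.101], [0.541, 0.273, 0.11], [0.542, 0.277, 0.102], [0.542, 0.273, 0.107], [0.543, 0.275, 0.095]]
 dark 443 401.05191873589166 194.17381489841986 [0.491 0.292 0.04 ] [0.548 0.339 0.103]
```

```bash
python3 -m inch '[8.5,-0.5,3,0,0.03, 8.5,-0.5,3.3,0,0, 8.5,-0.4,3.3,0,0, 8.5,-0.3,3,0,0, 8.5,-0.1,1.5,0,0]' 60;  python3 -m inch '[8.5,0,0.5,-1,0, 8.5,0,0,0,0]'
```

```text
time_s: 9.55
position: [0.4326, 0.3063, 0.2483]
tool_rot: [-3.085, 0.576, -0.136]
contact_force: [-0.3, -0.8, 0.1]
width: 0.995
time_s: 9.72
position: [0.4321, 0.3135, 0.2385]
tool_rot: [-3.086, 0.57, -0.136]
contact_force: [-0.5, -1.6, -0.8]
width: 0.993
```

```bash
python3 -m inch '[8.5,0,0,-2,0, 8.5,0,0,-3,0, 8.5,0,0,-3,0, 8.5,0,0,-2,0, 8.5,0,0,0,0]'; python3 -m inch '[8.5,0,0,0,0]'
```

```text
time_s: 10.13
position: [0.4341, 0.3071, 0.137]
tool_rot: [-3.085, 0.573, -0.142]
contact_force: [-1.5, -0.4, -0.3]
width: 0.995
time_s: 10.22
position: [0.4339, 0.3053, 0.1365]
tool_rot: [3.084, -0.575, 0.14]
contact_force: [0.4, -0.1, 0.3]
width: 0.994
```

```bash
python3 -m inch '[8.5,-0.1,0.9,0,0, 8.5,-0.1,0.1,-1.8,0, 8.5,0,0.1,-2,0, 8.5,0,0.1,-1.8,0, 8.5,0,0,-0.5,0]'; python3 -m inch '[8.5,0,0,0,0]'
```

```text
time_s: 10.63
position: [0.4386, 0.3202, 0.0854]
tool_rot: [-3.074, 0.58, -0.157]
contact_force: [-0.1, -0.5, 0.5]
width: 0.993
time_s: 10.72
position: [0.439, 0.3205, 0.0859]
tool_rot: [-3.074, 0.581, -0.157]
contact_force: [-0.3, -0.5, -0.9]
width: 0.992
```

```bash
python3 -m inch '[8.5,-0.6,-0.6,-0.7,0, 8.5,0,0,-0.7,0, 8.5,0,0,0,0, 8.5,0,0,0,0]'
```

```text
time_s: 11.05
position: [0.4368, 0.3172, 0.0784]
tool_rot: [-3.068, 0.58, -0.167]
contact_force: [0.6, -0.1, 0.3]
width: 0.993
```

```bash
python3 -m inch '[8.5,-0.5,-0.5,-0.5,0, 8.5,0,0,-0.2,0, 8.5,0,0,0,0, 8.5,0,0,0,0]'
```

```text
time_s: 11.38
position: [0.4332, 0.313, 0.0737]
tool_rot: [-3.065, 0.58, -0.171]
contact_force: [0.7, -0.2, 0.1]
width: 0.992
```

```bash
python3 -m inch '[2,0,0,0,0, 0,0,0,0,0, 0,0,0,0,0, 0,0,0,0,0, 0,0,0,0,0]' 60; python3 -m inch '[0,0,0,0,0, 0,0,0,0,0]'
```

```text
time_s: 11.8
position: [0.4336, 0.3133, 0.0742]
tool_rot: [-3.064, 0.58, -0.172]
contact_force: [1.5, 3.2, 0.6]
width: 0.298
time_s: 11.97
position: [0.4338, 0.3135, 0.0745]
tool_rot: [-3.064, 0.579, -0.173]
contact_force: [-0.6, 0.1, -0.8]
width: 0.266
```

```bash
python3 -m inch '[0,0,0,1,0, 0,0,0,1.5,0, 0,0,0,2,0, 0,0,0,2.5,0, 0,0,0,2.5,0]'; python3 -m inch '[0,0,0,2.5,0, 0,0,0,2.5,0, 0,0,0,1.5,0, 0,0,0,0.5,0, 0,0,0,0,0]'
python3 - <<'E'
from h import *
for n in("scene","top"):
    im,D=grab(n); np.savez(f"{n}6.npz",im=im,D=D)
s=robot.sense(); print(s["position"],s["tool_rot"],s["contact_force"],s["moment"],s["width"])
K,R,t=cam("scene"); p=s["position"]+[.104,-.04,-.0455]; pr=K@(R@p+t); print(pr[:2]/pr[2])
u,v=(pr[:2]/pr[2]).astype(int); im=np.load("scene6.npz")["im"]; save("s6",im[v-75:v+50,u-75:u+75],4); print(u,v)
E
```

```text
time_s: 12.38
position: [0.4273, 0.3094, 0.1654]
tool_rot: [-3.076, 0.581, -0.153]
contact_force: [0.6, 0.3, -1.9]
width: 0.262
time_s: 12.8
position: [0.4283, 0.3102, 0.2477]
tool_rot: [-3.07, 0.58, -0.162]
contact_force: [-0.2, -0.8, -1.2]
width: 0.267
[0.42764368 0.3097409  0.245519  ] [-3.07203284  0.58054878 -0.15940463] [-0.29073066 -0.74616048 -0.5861849 ] [ 0.03172368  0.07552401 -0.00452784] 0.26614784759979704
[407.06250664 164.91231215]
407 164
```

View pics/s6.png

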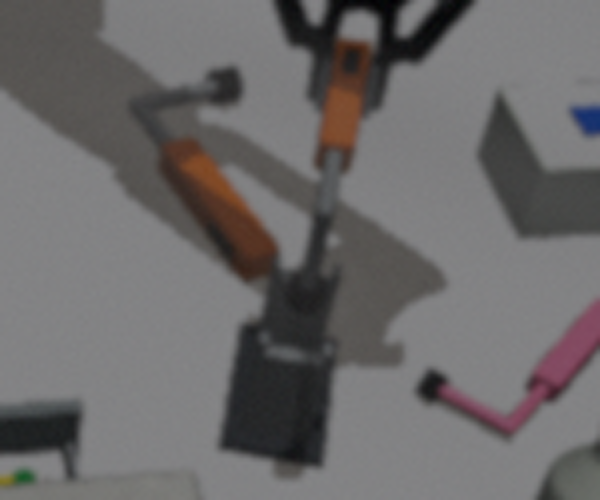

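The crop shows the probe hanging level in the gripper, handle (343,105) and nozzle (305,293), about 3 px from the predicted mouth. I'll keep this yaw for the whole pass.

```bash
cat > tip.py <<'E'
from h import *
R0=cv2.Rodrigues(np.array([-3.064,.579,-.173]))[0]; off=R0.T@(np.array([.538,.2736,.029])-[.4338,.3135,.0745])
def tip():
    s=robot.sense(); R=cv2.Rodrigues(np.array(s["tool_rot"]))[0]; return s["position"]+R@off
if __name__=="__main__":
    import sys
    p=tip(); print("tip",p.round(4), "t",round(robot.sense()["time_s"],2))
    if len(sys.argv)>1:
        g=np.array(eval(sys.argv[1])); print("togo cm",((g-p)*100).round(2))
E
python3 -m inch '[0,0.8,-1.5,0,0, 0,0.9,-3,0,0, 0,0.9,-3,0,0, 0,0.8,-3,0,0, 0,0.5,-3,0,0]'; python3 -m inch '[0,0.2,-2,0,0, 0,0,-1,0,0, 0,0,0,0,0, 0,0,0,0,0]'; python3 tip.py '[.5725,.088,.1]'
```

```text
time_s: 13.32
position: [0.4615, 0.1741, 0.2351]
tool_rot: [-3.081, 0.566, -0.139]
contact_force: [0.3, -0.7, -1.8]
width: 0.266
time_s: 13.65
position: [0.4603, 0.1358, 0.2263]
tool_rot: [3.084, -0.578, 0.121]
contact_force: [0.5, -0.3, -1.6]
width: 0.264
tip [0.5629 0.0955 0.1775] t 13.65
togo cm [ 0.96 -0.75 -7.75]
```

```bash
python3 -m inch '[0,0.5,-0.4,0,0, 0,0.4,-0.3,-1,0, 0,0,0,-1.5,0, 0,0,0,-1.0,0, 0,0,0,0,0]'; python3 -m inch '[0,0,0,0,0]'; python3 tip.py '[.5725,.088,.1]'
python3 - <<'E'
from tip import *
p=tip()
for n in("scene","top"):
    im,D=grab(n); np.savez(f"{n}7.npz",im=im,D=D); P=cloud(n,D)
    hsv=cv2.cvtColor(im,cv2.COLOR_RGB2HSV).astype(int)
    o=(hsv[...,0]>4)&(hsv[...,0]<22)&(hsv[...,1]>120)&(abs(P[...,0]-p[0]+.1)<.12)&(abs(P[...,1]-p[1]-.04)<.08)
    print(n,"handle top",o.sum(),np.median(P[o],0).round(3), P[o].min(0).round(3),P[o].max(0).round(3))
    b=(np.hypot(P[...,0]-p[0],P[...,1]-p[1])<.02)&(P[...,2]>.1)&(P[...,2]<.24); q=P[b]; print(" near bend",len(q), q.mean(0).round(4) if len(q) else 0, np.percentile(q[:,2],[5,50,95]).round(4) if len(q) else 0)
    K,R,t=cam(n); pr=K@(R@p+t); c=(pr[:2]/pr[2]).astype(int); print(c)
    if n=="scene": save("s7",im[c[1]-50:c[1]+40,c[0]-60:c[0]+60],5)
E
```

```text
time_s: 14.07
position: [0.4693, 0.1308, 0.1857]
tool_rot: [3.085, -0.572, 0.115]
contact_force: [0.2, 0.0, -1.5]
width: 0.265
time_s: 14.15
position: [0.4688, 0.1312, 0.1847]
tool_rot: [3.085, -0.571, 0.113]
contact_force: [0.2, 0.7, -0.8]
width: 0.265
tip [0.5713 0.0913 0.1353] t 14.15
togo cm [ 0.12 -0.33 -3.53]
scene handle top 262 [0.482 0.125 0.226] [0.413 0.069 0.206] [0.524 0.187 0.586]
 near bend 181 [0.5737 0.0917 0.1775] [0.1397 0.1732 0.2175]
[339 196]
top handle top 46 [0.419 0.147 0.228] [0.408 0.134 0.215] [0.43  0.16  0.233]
 near bend 20 [0.5718 0.0868 0.1772] [0.145  0.1637 0.2183]
[300 188]
```

View pics/s7.png

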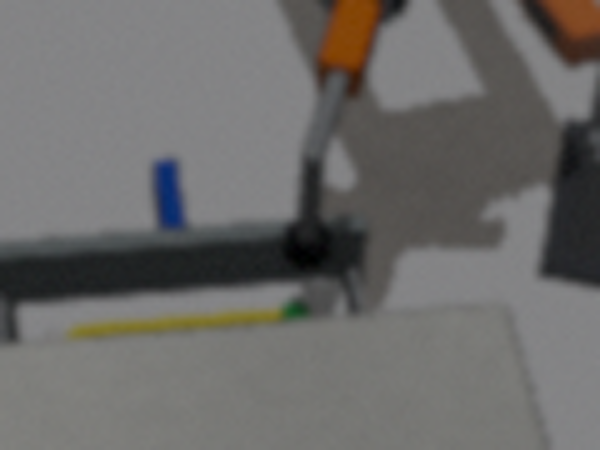

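Nozzle (305,240) is over the green dot's end of the seam (293,310), level, with depth putting the mouth about 2 mm higher than my estimate. I'll descend to about 1 cm.

```bash
python3 -m inch '[0,0.1,-0.1,-1,0, 0,0,0,-1,0, 0,0,0,-0.8,0, 0,0,0,0,0, 0,0,0,0,0]'; python3 tip.py '[.5725,.089,.099]'
```

```text
time_s: 14.67
position: [0.4712, 0.1306, 0.1562]
tool_rot: [3.086, -0.57, 0.119]
contact_force: [-0.3, -0.8, -1.8]
width: 0.266
tip [0.5739 0.0909 0.1073] t 14.67
togo cm [-0.14 -0.19 -0.83]
```

```bash
python3 -m inch '[0,-0.15,-0.1,-0.5,0, 0,0,0,-0.3,0, 0,0,0,0,0, 0,0,0,0,0]'; python3 tip.py '[.5725,.089,.099]'
```

```text
time_s: 15.0
position: [0.4695, 0.1294, 0.1475]
tool_rot: [3.086, -0.57, 0.119]
contact_force: [-0.9, 0.2, -1.8]
width: 0.263
tip [0.5721 0.0897 0.0985] t 15.0
togo cm [ 0.04 -0.07  0.05]
```

```bash
python3 -m inch '[0,0.01,-0.2,0,0, 0,0.01,-0.25,0,0, 0,0.01,-0.25,0,0, 0,0.01,-0.25,0,0, 0,0.01,-0.25,0,0]'; python3 tip.py '[.5755,-.0313,.099]'
```

```text
time_s: 15.42
position: [0.4706, 0.1167, 0.1485]
tool_rot: [3.087, -0.569, 0.121]
contact_force: [-0.3, -0.4, -0.8]
width: 0.267
tip [0.5734 0.077  0.0998] t 15.42
togo cm [  0.21 -10.83  -0.08]
```

Stable tracking at about 3 cm/s; continue.

```bash
python3 -m inch '[0,0,-0.28,0,0, 0,0,-0.28,-0.03,0, 0,0,-0.28,0,0, 0,0.01,-0.28,0,0, 0,0.01,-0.28,0,0]'; python3 tip.py '[.5755,-.0313,.099]';python3 -m inch '[0,0,-0.28,0,0, 0,0,-0.28,0,0, 0,0,-0.28,0,0, 0,0,-0.28,0,0, 0,0,-0.28,0,0]'; python3 tip.py '[.5755,-.0313,.099]'
```

```text
time_s: 15.83
position: [0.4711, 0.1009, 0.1485]
tool_rot: [3.087, -0.57, 0.122]
contact_force: [-0.1, 0.3, -1.3]
width: 0.264
tip [0.5739 0.0611 0.0998] t 15.83
togo cm [ 0.16 -9.24 -0.08]
time_s: 16.25
position: [0.471, 0.0852, 0.1485]
tool_rot: [3.087, -0.57, 0.122]
contact_force: [-0.2, -0.1, -1.7]
width: 0.264
tip [0.5738 0.0455 0.0998] t 16.25
togo cm [ 0.17 -7.68 -0.08]
```

```bash
python3 -m inch '[0,0.02,-0.28,-0.03,0, 0,0.01,-0.28,0,0, 0,0.01,-0.28,0,0, 0,0.01,-0.28,0,0, 0,0.01,-0.28,0,0]'; python3 tip.py '[.5755,-.0313,.099]';python3 -m inch '[0,0,-0.28,0,0, 0,0.01,-0.28,0,0, 0,0,-0.28,0,0, 0,0.01,-0.28,0,0, 0,0,-0.28,0,0]'; python3 tip.py '[.5755,-.0313,.099]'
```

```text
time_s: 16.67
position: [0.4717, 0.0697, 0.1481]
tool_rot: [3.087, -0.57, 0.122]
contact_force: [-0.3, -0.5, -0.7]
width: 0.264
tip [0.5745 0.0299 0.0994] t 16.67
togo cm [ 0.1  -6.12 -0.04]
time_s: 17.08
position: [0.4719, 0.0541, 0.1482]
tool_rot: [3.087, -0.57, 0.122]
contact_force: [0.4, 0.4, -1.6]
width: 0.271
tip [0.5747 0.0144 0.0995] t 17.08
togo cm [ 0.08 -4.57 -0.05]
```

```bash
python3 -m inch '[0,0,-0.28,0,0, 0,0,-0.28,0,0, 0,0.01,-0.28,0,0, 0,0,-0.28,0,0, 0,0,-0.28,0,0]'; python3 tip.py '[.5755,-.0313,.099]'
```

```text
time_s: 17.5
position: [0.4721, 0.0386, 0.1482]
tool_rot: [3.087, -0.57, 0.122]
contact_force: [0.2, 0.3, -1.5]
width: 0.266
tip [ 0.5749 -0.0012  0.0995] t 17.5
togo cm [ 0.06 -3.01 -0.05]
```

```bash
python3 -m inch '[0,0.01,-0.28,0,0, 0,0.01,-0.28,0,0, 0,0,-0.28,0,0, 0,0,-0.28,0,0, 0,0,-0.28,0,0]'; python3 tip.py '[.5755,-.0313,.099]';  python3 -m inch '[0,0,-0.28,0,0, 0,0,-0.28,0,0, 0,0.01,-0.28,0,0, 0,0,-0.2,0,0, 0,0,-0.1,0,0]'; python3 tip.py '[.5755,-.0313,.099]'
```

```text
time_s: 17.92
position: [0.4722, 0.023, 0.1482]
tool_rot: [3.087, -0.57, 0.122]
contact_force: [-0.1, 0.2, -1.6]
width: 0.262
tip [ 0.575  -0.0167  0.0995] t 17.92
togo cm [ 0.05 -1.46 -0.05]
time_s: 18.33
position: [0.4724, 0.0099, 0.1482]
tool_rot: [3.086, -0.571, 0.122]
contact_force: [-0.4, 0.4, -1.0]
width: 0.266
tip [ 0.5751 -0.0299  0.0995] t 18.33
togo cm [ 0.04 -0.14 -0.05]
```

```bash
python3 -m inch '[0,0.03,-0.12,0,0, 0,0.2,0,0,0, 0,0.28,0,0,0, 0,0.28,0.01,0,0, 0,0.28,0.01,0,0]'; python3 tip.py '[.6155,-.0305,.099]'; python3 -m inch '[0,0.28,0,0,0, 0,0.28,0,0,0, 0,0.28,0,0,0, 0,0.28,0,0,0, 0,0.28,0,0,0]'; python3 tip.py '[.6155,-.0305,.099]'
```

```text
time_s: 18.75
position: [0.4838, 0.0087, 0.1483]
tool_rot: [3.086, -0.571, 0.123]
contact_force: [-0.1, 0.2, -0.2]
width: 0.265
tip [ 0.5866 -0.0311  0.0996] t 18.75
togo cm [ 2.89  0.06 -0.06]
time_s: 19.17
position: [0.4996, 0.0091, 0.1481]
tool_rot: [3.087, -0.57, 0.122]
contact_force: [-0.9, -0.8, -1.4]
width: 0.262
tip [ 0.6024 -0.0306  0.0994] t 19.17
togo cm [ 1.31  0.01 -0.04]
```

```bash
python3 -m inch '[0,0.28,0,0,0, 0,0.28,0,0,0, 0,0.28,0,0,0, 0,0.25,0,0,0, 0,0.12,0,0,0]'; python3 -m inch '[0,0.05,0,0,0, 0,0,0,0,0]'; python3 tip.py '[.6155,-.0305,.099]'
python3 - <<'E'
from tip import *
p=tip(); im,D=grab("scene"); K,R,t=cam("scene"); pr=K@(R@p+t); c=(pr[:2]/pr[2]).astype(int); a=im[c[1]-50:c[1]+40,c[0]-60:c[0]+60]
jm,Dt=grab("top"); b=jm[140:230,280:400]; save("s8",np.hstack([a,b]),3.3); print(c)
E
```

```text
time_s: 19.58
position: [0.5134, 0.0091, 0.148]
tool_rot: [3.087, -0.57, 0.122]
contact_force: [0.6, 0.0, -2.0]
width: 0.269
time_s: 19.75
position: [0.5142, 0.0091, 0.1479]
tool_rot: [3.087, -0.57, 0.122]
contact_force: [0.1, 0.7, -2.6]
width: 0.264
tip [ 0.617  -0.0306  0.0992] t 19.75
togo cm [-0.15  0.01 -0.02]
[294 222]
```

View pics/s8.png

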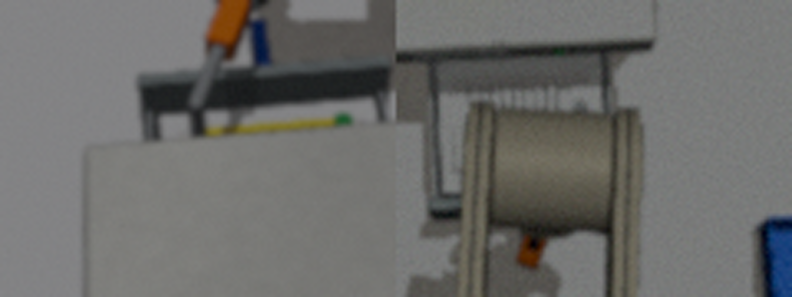

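The left half shows the nozzle (197,120) over the red-dot end of the seam, just in front of the head, with no contact force. The right half shows the tray still out. I'll lift away and bring the probe back.

```bash
cat > pr.py <<'E'
from tip import *
P0=np.array([.4338,.3135,.0745]); s=robot.sense(); R=cv2.Rodrigues(np.array(s["tool_rot"]))[0]
Q=R@R0.T; x=Q@[np.cos(-.3525),np.sin(-.3525),0]; y=Q@[-np.sin(-.3525),np.cos(-.3525),0]
g=s["position"]+R@R0.T@(np.array([.430,.3133,.103])-P0)
print("grip",g.round(4),"togo cm",((np.array([.430,.3133,.103])-g)*100).round(2),"yaw err",(np.arctan2(x[1],x[0])+.3525).round(4),"pitch",x[2].round(3),"roll",y[2].round(3),"F",s["contact_force"].round(1))
E
python3 -m inch '[0,-0.2,0.1,1,0, 0,-0.3,0.3,2,0, 0,-0.3,0.3,2.5,0, 0,-0.3,0.5,2.5,0, 0,-0.5,2,2,0]'
python3 -m inch '[0,-0.8,3,0.5,0, 0,-0.8,3,0.5,0, 0,-0.8,3,0.2,0, 0,-0.8,3,0.2,0, 0,-0.8,3,0.2,0]'
python3 pr.py
```

```text
time_s: 20.27
position: [0.4921, 0.0397, 0.247]
tool_rot: [3.084, -0.575, 0.103]
contact_force: [0.8, -0.2, -0.9]
width: 0.263
time_s: 20.68
position: [0.4527, 0.1927, 0.2769]
tool_rot: [-3.082, 0.587, -0.128]
contact_force: [0.1, 0.7, -1.6]
width: 0.262
grip [0.4498 0.1928 0.3055] togo cm [ -1.98  12.05 -20.25] yaw err -0.0041 pitch -0.026 roll -0.022 F [ 0.1  0.7 -1.6]
```

```bash
python3 -m inch '[0,-0.5,3,-0.5,0, 0,-0.5,3,-0.5,0, 0,-0.4,2.5,-0.5,0, 0,-0.2,1.5,-0.5,0, 0,0,0.5,0,0]'; python3 -m inch '[0,0,0,0,0, 0,0,0,0,0]'
python3 pr.py
```

```text
time_s: 21.1
position: [0.4326, 0.3079, 0.2637]
tool_rot: [-3.076, 0.579, -0.137]
contact_force: [1.2, -0.2, -1.4]
width: 0.265
time_s: 21.27
position: [0.4319, 0.3089, 0.2649]
tool_rot: [-3.077, 0.575, -0.137]
contact_force: [0.8, 0.1, -1.7]
width: 0.262
grip [0.4288 0.3088 0.2935] togo cm [  0.12   0.45 -19.05] yaw err 0.0038 pitch -0.021 roll -0.014 F [ 0.8  0.1 -1.7]
```

```bash
python3 -m inch '[0,0,0.3,-2,0, 0,0,0.3,-3,0, 0,0,0.2,-3,0, 0,0,0.2,-3,0, 0,0,0.2,-1.5,0]'; python3 -m inch '[0,0,0,0,0, 0,0,0,0,0]'
python3 pr.py
```

```text
time_s: 21.68
position: [0.4384, 0.3176, 0.1469]
tool_rot: [-3.064, 0.583, -0.159]
contact_force: [-0.4, -0.1, -2.0]
width: 0.261
time_s: 21.85
position: [0.4371, 0.3138, 0.1434]
tool_rot: [-3.069, 0.588, -0.152]
contact_force: [-0.4, -0.0, -0.9]
width: 0.268
grip [0.4337 0.3137 0.172 ] togo cm [-0.37 -0.04 -6.9 ] yaw err -0.0051 pitch -0.012 roll -0.007 F [-0.4 -0.  -0.9]
```

```bash
python3 -m inch '[0,-0.3,0,-1,0, 0,-0.1,0,-1.2,0, 0,-0.1,0,-1.2,0, 0,0,0,-0.8,0, 0,0,0,0,0]'; python3 -m inch '[0,0,0,0,0, 0,0,0,0,0]'
python3 pr.py
```

```text
time_s: 22.27
position: [0.4355, 0.3135, 0.1039]
tool_rot: [-3.062, 0.591, -0.163]
contact_force: [-0.4, -0.5, -2.1]
width: 0.263
time_s: 22.43
position: [0.4352, 0.3134, 0.1033]
tool_rot: [-3.063, 0.591, -0.162]
contact_force: [0.2, 0.7, -1.4]
width: 0.265
grip [0.4316 0.3132 0.1318] togo cm [-0.16  0.01 -2.88] yaw err -0.0076 pitch -0.007 roll -0.001 F [ 0.2  0.7 -1.4]
```

Well aligned; lower the rest slowly until contact.

```bash
python3 -m inch '[0,-0.15,0,-0.6,0, 0,-0.05,0,-0.7,0, 0,0,0,-0.6,0, 0,0,0,-0.3,0, 0,0,0,0,0]'; python3 pr.py; python3 -m inch '[0,-0.05,0,-0.2,0, 0,0,0,-0.2,0, 0,0,0,-0.1,0, 0,0,0,0,0]'
python3 pr.py
```

```text
time_s: 22.85
position: [0.4338, 0.3143, 0.0805]
tool_rot: [-3.061, 0.59, -0.164]
contact_force: [-0.2, 0.2, -1.5]
width: 0.265
grip [0.4301 0.314  0.1091] togo cm [-0.01 -0.07 -0.61] yaw err -0.007 pitch -0.006 roll 0.001 F [-0.2  0.2 -1.5]
time_s: 23.18
position: [0.4332, 0.3142, 0.0748]
tool_rot: [-3.061, 0.59, -0.164]
contact_force: [-0.1, 0.1, -0.9]
width: 0.262
grip [0.4295 0.314  0.1033] togo cm [ 0.05 -0.07 -0.03] yaw err -0.007 pitch -0.006 roll 0.0 F [-0.1  0.1 -0.9]
```

```bash
python3 -m inch '[0,0,0,-0.15,0, 0,0,0,0,0]'; python3 pr.py; python3 -m inch '[3.5,0,0,0,0, 5,0,0,0,0, 8.5,0,0,0,0, 8.5,0,0,0,0, 8.5,0,0,0,0]'
python3 -m inch '[8.5,0,0,0,0, 8.5,0,0,1,0, 8.5,0,0,2,0, 8.5,0,0,2.5,0, 8.5,0,0,3,0]'
python3 -m inch '[8.5,0,0,3,0, 8.5,0,0,3,0, 8.5,-1,-3,1,0, 8.5,-1,-3,0,0, 8.5,-1,-3,0,0]'
python3 -m inch '[8.5,-1,-3,0,0, 8.5,-1,-3,0,0, 8.5,-1,-3,0,0, 8.5,-0.5,-3,0,0, 8.5,0,-3,0,0]'
python3 -m inch '[8.5,-0.5,-3,0,0, 8.5,0,-3,0,0, 8.5,0,-3,0,0, 8.5,0,-2,0,0, 8.5,0,0,0,0]'
```

```text
time_s: 23.35
position: [0.4338, 0.3147, 0.075]
tool_rot: [-3.06, 0.59, -0.166]
contact_force: [0.1, 0.3, -0.9]
width: 0.266
grip [0.4301 0.3144 0.1035] togo cm [-0.01 -0.11 -0.05] yaw err -0.0069 pitch -0.005 roll 0.002 F [ 0.1  0.3 -0.9]
time_s: 23.77
position: [0.4351, 0.3154, 0.0765]
tool_rot: [-3.058, 0.589, -0.169]
contact_force: [-0.4, 0.9, -0.4]
width: 0.949
time_s: 24.18
position: [0.4295, 0.3118, 0.1568]
tool_rot: [-3.069, 0.591, -0.152]
contact_force: [0.1, 0.1, 0.0]
width: 0.996
time_s: 24.6
position: [0.4018, 0.2249, 0.2422]
tool_rot: [-3.06, 0.581, -0.167]
contact_force: [-0.2, -0.1, -0.4]
width: 0.993
time_s: 25.02
position: [0.3635, 0.0704, 0.2483]
tool_rot: [-3.058, 0.572, -0.18]
contact_force: [0.3, -0.4, 0.6]
width: 0.994
time_s: 25.43
position: [0.3563, -0.0486, 0.2535]
tool_rot: [-3.059, 0.576, -0.196]
contact_force: [0.1, 0.6, 0.3]
width: 0.993
```

Run:
```python
from h import *
for n in("top","scene"):
    im,D=grab(n); P=cloud(n,D); hsv=cv2.cvtColor(im,cv2.COLOR_RGB2HSV).astype(int)
    o=(hsv[...,0]>4)&(hsv[...,0]<22)&(hsv[...,1]>120)&(P[...,0]>.34)&(P[...,0]<.6)&(P[...,1]>.2)&(P[...,1]<.4)
    q=P[o&(P[...,2]>.108)&(P[...,2]<.124)]; print(n,"handle",len(q),q.mean(0).round(4),cv2.minAreaRect(q[:,:2].astype(np.float32)*1000))
    H,S=hsv[...,0],hsv[...,1]; m=((H<8)|(H>172))&(S>110)&(P[...,0]>.5)&(P[...,0]<.68)&(abs(P[...,1]-.03)<.1)
    if m.any(): print(" red dot",P[m].mean(0).round(4))
    if n=="top": t=im
    else: save("fin",np.hstack([t[130:330,180:380],im[80:280,300:500]]),2)
```

```text
top handle 222 [0.431  0.3139 0.1161] ((429.7335205078125, 314.92828369140625), (24.084203720092773, 117.40018463134766), 69.26475524902344)
 red dot [ 0.6158 -0.0309  0.089 ]
scene handle 203 [0.4395 0.3099 0.116 ] ((431.66180419921875, 312.9072265625), (24.028888702392578, 117.14521026611328), 69.91593933105469)
```

View pics/fin.png

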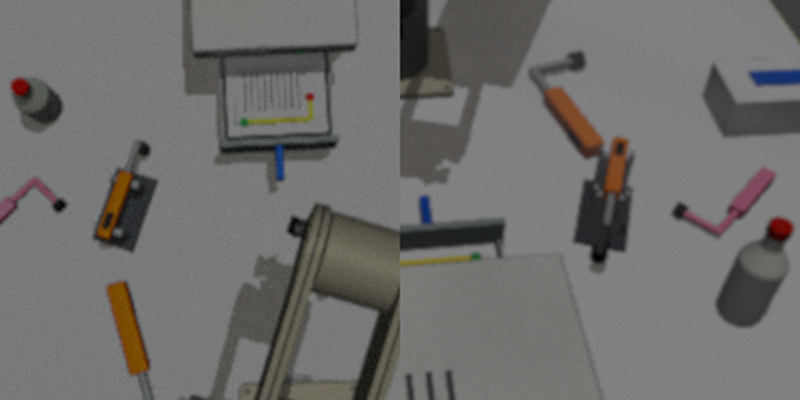

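The last picture shows the probe back on its rest (118,205), the tray out with seam and red dot (310,97), the bystanders in place and the arm clear. Handing in.

```bash
python3 -c "
from workcell import robot
print(robot.close_job(), robot.sense()['time_s'])"
```

```text
the job is handed in; nothing more can be done
the job is handed in; nothing more can be done
```

The job is done and handed in, with about 26 s used on the robot clock.

- **Tray:** I pulled it by the blue grip until the force rose to about 50 N in total at the stop. My first grasp on the blade closed on nothing because it was too high; the second, lower one held. The tray was already about 37 mm out, so I used an upright tool instead of the suggested 30–40° tilt. The red dot had not moved in the final picture, so the tray is still out.
- **Probe choice:** I took the smaller orange probe on the rest and left the larger loose orange one and the pink one alone.
- **Scan:** The nozzle followed the seam from the green dot round the corner to the red dot at about 3–4 cm/s. The mouth was about 1 cm above the seam by my estimate, and a depth check put it about 2 mm higher. It stayed within about 2 mm sideways, and I saw no contact force beyond the probe's own weight.
- **Return:** The probe is back on its rest within about 1 mm and 0.5° of where it started. The last picture shows the gripper open and clear, and the things in view (bottle, loose orange and pink tools) where they were. The bin and jar were outside that last crop, so I did not check them again.

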